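Click the crevice nozzle onto the hand vacuum

TASK

Get the hand vacuum ready for the crumbs: take the flat crevice nozzle off its parking post and slide it onto the vacuum's slanting inlet stub, with its hole on the button's side, until it is fully home on the collar and the spring button has popped out through the hole. Let go of it, and leave the brush nozzle on its post and the jar, mug and bowl where they are.

Things in the scene. Friction and masses are not known exactly. Their poses are not given: they have to be found in the camera images.
- nozzle: Crevice nozzle: grey plastic, 143 mm long, 90 g, loose, at first upright on a rack post, mouth down. Origin: centre of the mouth (lower end); z runs from mouth to tip, x to the side with the hole. Lower 72 mm: round socket, 34.6 mm inside, 42 mm outside; its first 9 mm flare to 42.6 mm inside, 48 mm outside. Above it a flat blade, z = 80 to 130 mm, with a slanting tip.
- nozzle_grip (a point): Middle of the nozzle's blade, 110 mm above its mouth. The blade is 40 mm wide along the nozzle's x and 24 mm thick along its y: grip across the two flat sides, closing along y. Its tip is cut slanting, low (130 mm) on the hole's side, high (143 mm) on the other, where a rib 4 mm proud runs along the blade's edge. Same axes as the nozzle.
- nozzle_hole (a point): Centre of the nozzle's hole, at the outer face of the wall: 14 x 14 mm through the 3.5 mm wall, on the nozzle's +x side, 30 mm above the mouth. Same axes as the nozzle.
- stub: Vacuum's inlet stub, fixed: grey, 32 mm diameter, 55 mm long, the last 6 mm tapering to 25 mm; leans 35 degrees from vertical. Origin: centre of the face of the black collar (54 mm diameter) on which the nozzle's mouth comes to rest, 152 mm above the counter. z runs outward along the stub, x to the button's side, up and away. Fully home, the nozzle's origin and axes coincide with these.
- button (a joint): Spring button in the stub: steel dome 10 mm across, 6 mm proud on the stub's +x side, 30 mm from the collar. In m: 0 = fully out, grows as pressed in, at most 0.0075; spring 2 N at first, 5 N at 6 mm. The nozzle's flared mouth presses it in by itself (a few newtons); under the wall it reads 0.0025 to 0.006, and it returns to 0 once the hole is over it.
- vacuum: Hand vacuum in its charging dock, fixed on the counter. Origin on the counter straight below the centre of the collar's face; the stub leans to this frame's -x side. White dock 160 x 150 mm, from x = -45 to 115 mm, side cheeks 88 mm high; grey body 96 mm diameter, black loop handle on the +x side, up to about 185 mm high.
- rack: White parking rack, fixed: plate 90 (x) x 220 (y) x 12 mm high, with two posts at y = -60 and +60 mm, 30 mm diameter, rising 30 mm above the plate. Origin under the plate's centre. The nozzle stands on one post and the brush on the other, their mouths on the plate; which is on which varies. A nozzle must rise 30 mm to be clear of its post.
- brush: Brush nozzle, loose, 94 mm tall, 90 g, grey plastic with a round head 58 mm across and short bristles on top; on the rack's other post. Origin at the centre of its lower end. Leave it.
- jar: Glass jar with a steel lid, 64 mm diameter, about 85 mm tall, loose; origin under its centre. Leave it.
- mug: White mug, 80 mm diameter, 90 mm tall, loose; origin under its centre. Leave it.
- bowl: Terracotta bowl, 100 mm diameter, 50 mm tall, loose; origin under its centre. Leave it.

How it is judged:
By the outcome, as a careful person would: the job done as asked, in the order asked, and still so for the second after the job is handed in, with the robot touching nothing.
It also fails if it takes over 45 s, if anything falls off the work surface, if the arm or the gripper's body presses on something with over 40 N, if the wrist force passes 120 N, or if a joint passes its speed limit or range.

ROBOT

A 6-joint arm with a two-finger parallel gripper is mounted at the origin on the work surface. World frame = base frame: x ahead of the robot, y to its left, z up, the work surface at z = 0. Lengths are in mm, angles in rad, forces in N, time in s.
With the tool pointing down it reaches from about 275 to 1000 mm from the base axis. Payload 8.4 kg.
Tool frame: the origin (TCP) lies midway between the tips of the shut fingers; the grasp point (between the pads) lies 19 mm behind it; z points along the fingers, y is the line along which they close (so a half turn about z gives the same grasp; the last joint's range is limited). The gripper opens to 85 mm and grips with 20 to 120 N. Pads are 22 mm wide; open, the fingers measure 114 mm over their backs; the gripper's body (76 mm by 85 mm) begins 54 mm behind the grasp point. The pads swing forward as they close: fully open they stand 13 mm farther back than shut.
Start: joints at [-1.34, 0.353, 1.633, -0, 1.155, -0.002], TCP at [144.188, -608.143, 231.281] pointing down, gripper open.
Joint ranges: [-2.63, 2.63], [-0.92, 2.1], [0.06, 2.66], [-1.3, 4.44], [0, 2.69], [-3.02, 3.02]. Speed limits (rad/s): [2.22, 2.22, 2.79, 3.14, 3.14, 3.14].

INTERFACE

Orientations are given as [roll, pitch, yaw] about the fixed x, y, z axes, in that order (R = Rz(yaw) Ry(pitch) Rx(roll)).
In Python, from rig import monitor, imaging, r gives the robot as it stands.
- The arm moves only by the tool drive_tool, never from a script. Its argument "plan" is a list of rows, each an object of numbers: "x", "y", "z": the shift along the tool's x, y, z in units of 50 mm (1.0 is 50 mm); "ax", "ay", "az": the turn, a rotation vector about the tool's x, y, z in units of 6 degrees (1.0 is 6 degrees); "hand": the finger opening in mm, from 0 to 85.4. In form: [{"x": .., "y": .., "z": .., "ax": .., "ay": .., "az": .., "hand": ..}, ...]. A call has 1 to 8 rows; each row is the pose to reach, as a shift and turn from the pose commanded when the call began, along the tool's axes at that moment; what a row does not reach only later rows make up. A row lasts 1/10 s, in which the tool goes at most 50 mm and 8.59 degrees, less where a joint would pass 70% of its speed; a pose out of reach is approached as far as the arm can. A call with a gripper value outside its range is refused whole. The fingers move at their own pace and stop on an object; "grip_force" is the grip in N (left out, the last holds). Time passes only in rows, so rows that repeat a pose let the fingers close. It gives the time, the measured TCP pose, the force, the opening and the grip force at its end, in the units of the state.
- monitor.sense(): the state, without advancing time (a new reading comes with each control period).
- imaging.grab_frame(name): name is "scene" or "side" or "wrist"; returns the picture (420x560x3 uint8, red, green, blue); there is no depth.
- imaging.camera_info(name): a dict with "mtx" (3x3 intrinsics, pixels), "dist" ([k1, k2, p1, p2, k3] as OpenCV has them; the pictures are not rectified), "R" (3x3) and "t" (3): a world point X has camera coordinates R X + t. Camera axes: x right, y down, z forward; pixel columns grow to the right and rows downward; lengths in mm; the calibration is good to about 2 mm. A picture is of the moment at which its call begins: read the wrist's pose just before it. camera_info takes no time and is no camera call; for the wrist camera it gives the pose at the moment of the call.
- r.sign_off(): hands the job in; it is judged then, once.
The state is a dict: "clock": time; "qpos": joint angles; "qvel": joint speeds; "joint_efforts": joint torques, N m; "eef_pos": TCP position; "tcp_rot": TCP orientation; "contact_force": force on the tool from outside, world axes, zero at the start; "wrist_torque": the same for the moment, N m; "opening": opening from 0.0 (shut) to 1.0 (fully open); "grasp_force": force on a finger pad.
Only numpy, scipy, OpenCV 4.12 (cv2) and the standard library are available. Lean on these libraries where they do the work, as an engineer would, in place of code of your own. Each camera call takes 0.05 s, during which the arm holds its last target. There are 200 camera calls.

## Working session

There is one attempt and no reset: what is moved stays moved. The work goes in short steps, Python scripts to look and compute and a tool call to move; the robot and the scene stay as the last step left them, time stands still between calls to the robot, and variables do not carry over. Pictures are saved under pics/ and viewed, at most 10 in all, crops included, and the job is handed in when it is done.

Besides the shell and the picture viewer there is one more tool, called after "Emit:" by a JSON object that holds its "op" and its "data". drive_tool: Moves the arm, as the interface text tells. Its arguments: {"type":"object","properties":{"plan":{"type":"array","items":{"type":"object","properties":{"x":{"type":"number"},"y":{"type":"number"},"z":{"type":"number"},"ax":{"type":"number"},"ay":{"type":"number"},"az":{"type":"number"},"hand":{"type":"number"}}}},"grip_force":{"type":"number"}},"required":["plan"]}

```bash
mkdir -p pics; ls
python3 - <<'E'
from rig import monitor, imaging, r
import cv2,numpy as np
ims=[]
for n in ["scene","side","wrist"]:
    c=imaging.camera_info(n); im=imaging.grab_frame(n)
    np.save(f"pics/{n}0.npy",im); cv2.imwrite(f"pics/{n}0.png",im[:,:,::-1])
    R,t=np.array(c["R"]),np.array(c["t"]); print(n,np.round(-R.T@t),np.round(R[2],2),np.round(c["mtx"],1).tolist(),np.round(c["dist"],3))
print(monitor.sense())
E
```

```text
pics
scene [1204.  -65.  648.] [-0.74  0.11 -0.66] [[385.3, 0.0, 275.2], [0.0, 385.3, 203.9], [0.0, 0.0, 1.0]] [-0.086  0.     0.     0.     0.   ]
side [ 225. -500.  695.] [ 0.49  0.6  -0.63] [[394.1, 0.0, 279.5], [0.0, 394.1, 208.5], [0.0, 0.0, 1.0]] [-0.018  0.     0.     0.     0.   ]
wrist [ 225. -589.  374.] [-0.31 -0.07 -0.95] [[302.8, 0.0, 282.1], [0.0, 302.8, 201.8], [0.0, 0.0, 1.0]] [0.008 0.    0.    0.    0.   ]
{'clock': 0.15, 'qpos': array([-1.34039668e+00,  3.53483833e-01,  1.63397555e+00,  1.53680412e-05,
        1.15516079e+00, -2.39290349e-03]), 'qvel': array([-0.00087221, -0.00286311, -0.00319244, -0.00047413, -0.00011605,
        0.0002809 ]), 'joint_efforts': array([-3.09533780e-04, -6.05636787e+01, -3.42339349e+01,  3.21121058e-05,
        6.15139405e-03,  3.17637398e-05]), 'eef_pos': array([ 144.11208293, -607.79077877,  230.73214996]), 'tcp_rot': array([-3.14056517e+00, -1.65119343e-05,  2.32786333e-01]), 'contact_force': array([-0.20809707,  0.05560818,  0.34897307]), 'wrist_torque': array([-0.0424982 , -0.01304102,  0.00051593]), 'grasp_force': 0.0, 'opening': 1.0021269590805801}
```

View pics/scene0.png

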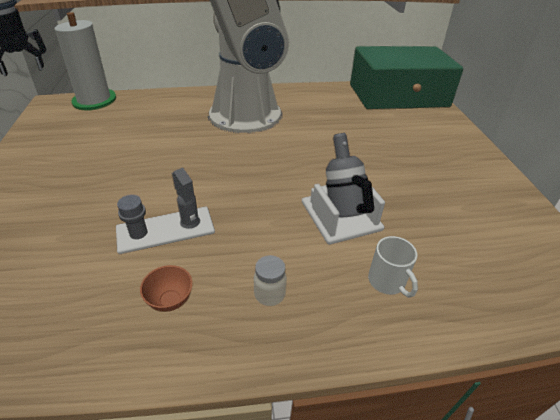

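View pics/side0.png

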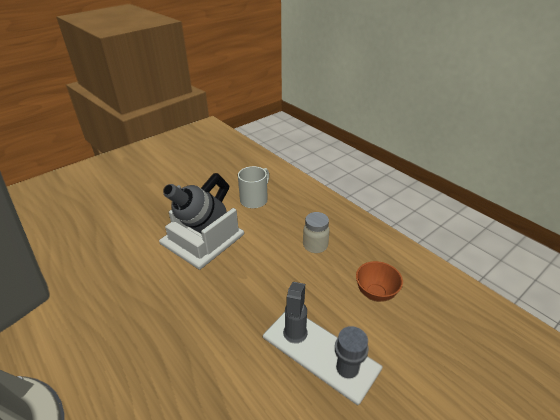

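The scene view shows the nozzle at about (187,200), the brush at (133,217) and the vacuum at (345,190), with its stub at (341,145) pointing towards the robot. The side view shows the nozzle at (296,312), the brush at (350,350) and the stub tip at (172,190). I'll zoom in on these.

```bash
cat > h.py <<'E'
import cv2,numpy as np
from rig import monitor, imaging, r
from scipy.spatial.transform import Rotation as Ro
def cam(n):
    c=imaging.camera_info(n); return [np.array(c[k],float) for k in("mtx","dist","R","t")]
def ray(c,uv):
    K,d,R,t=c; p=cv2.undistortPoints(np.array(uv,float).reshape(-1,1,2),K,d)[:,0]
    v=np.c_[p,np.ones(len(p))]@R; return -R.T@t, v/np.linalg.norm(v,axis=1)[:,None]
def plane(c,uv,z):
    o,v=ray(c,uv); return o+v*((z-o[2])/v[:,2])[:,None]
def tri(c1,uv1,c2,uv2):
    o1,v1=ray(c1,uv1);o2,v2=ray(c2,uv2);out=[]
    for a,b in zip(v1,v2):
        s=np.linalg.lstsq(np.c_[a,-b],o2-o1,rcond=None)[0]; p,q=o1+s[0]*a,o2+s[1]*b
        out.append([*((p+q)/2),np.linalg.norm(p-q)])
    return np.array(out)
def proj(c,X): return cv2.projectPoints(np.array(X,float).reshape(-1,1,3),cv2.Rodrigues(c[2])[0],c[3],c[0],c[1])[0][:,0]
def crop(im,x,y,w,h,W,H): return cv2.resize(im[y:y+h,x:x+w],(W,H),interpolation=cv2.INTER_CUBIC)
E
python3 - <<'E'
from h import *
a,b=[np.load(f"pics/{n}0.npy") for n in("scene","side")]
t=np.vstack([np.hstack([crop(a,105,160,120,90,400,300),crop(a,290,125,120,120,400,300)[:,:]]),
 np.hstack([crop(b,255,275,133,125,400,300),crop(b,150,165,100,100,400,300)])])
t=cv2.convertScaleAbs(t,alpha=1.6)
cv2.imwrite("pics/c1.png",t[:,:,::-1])
E
```

```text
(no output)
```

View pics/c1.png

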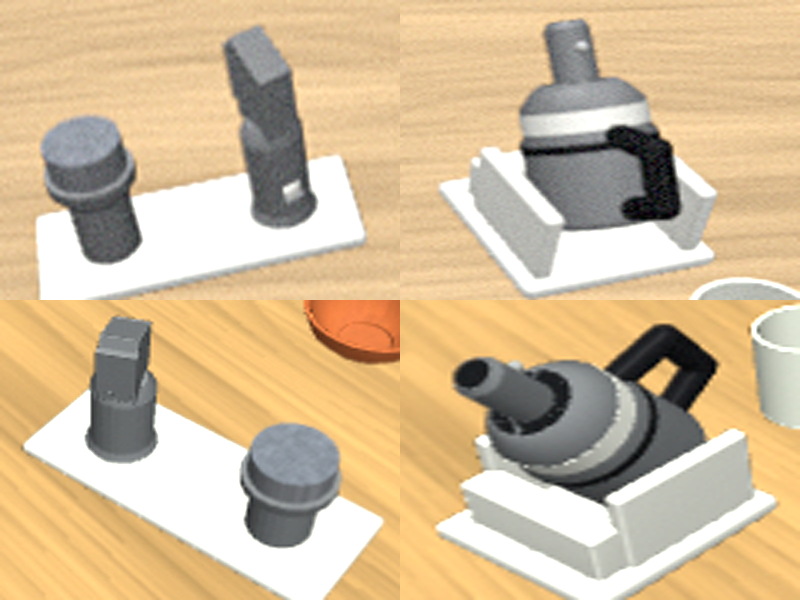

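View pics/wrist0.png

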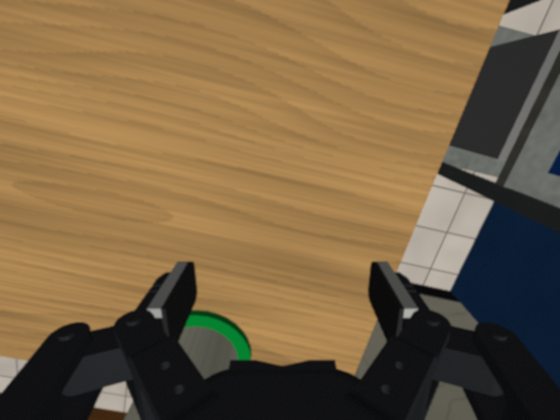

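The crops show the nozzle's hole (white square) at scene px (192,217), facing the scene camera. The stub tip is at scene (341,133) and side (168,184), with the button on the upper, away side. The wrist picture shows only the counter and the fingers. Next I measure the rack plate and the dock.

Run:
```python
from h import *
C={n:cam(n) for n in("scene","side")}
boxes={"scene":{"rack":(105,160,120,95),"dock":(295,170,95,75)},"side":{"rack":(255,300,135,105),"dock":(155,185,95,85)}}
for n in C:
    im=np.load(f"pics/{n}0.npy"); hsv=cv2.cvtColor(im,cv2.COLOR_RGB2HSV)
    for k,(x,y,w,h) in boxes[n].items():
        m=((hsv[...,1]<45)&(hsv[...,2]>120)).astype(np.uint8); mm=np.zeros_like(m); mm[y:y+h,x:x+w]=m[y:y+h,x:x+w]
        _,lab,st,_=cv2.connectedComponentsWithStats(mm); i=1+np.argmax(st[1:,4])
        hull=cv2.convexHull(np.argwhere(lab==i)[:,::-1].astype(np.int32))
        ap=cv2.approxPolyDP(hull,3,True)[:,0]
        print(n,k,st[i],ap.tolist()); print(np.round(plane(C[n],ap,12)).tolist())
    # rough: nozzle tip etc
S,D=C["scene"],C["side"]
print("stub tip",tri(S,[(341,133)],D,[(168,184)]).round(1))
print("btn",tri(S,[(344.5,143)],D,[(179,186.5)]).round(1))
```

```text
scene rack [ 116  207   99   47 2032] [[207, 207], [213, 232], [117, 252], [117, 224]]
[[484.0, -126.0, 12.0], [572.0, -112.0, 12.0], [612.0, -323.0, 12.0], [522.0, -338.0, 12.0]]
scene dock [ 302  195   82   48 1188] [[383, 229], [328, 242], [302, 198], [311, 195], [380, 221]]
[[606.0, 284.0, 12.0], [632.0, 145.0, 12.0], [475.0, 114.0, 12.0], [466.0, 139.0, 12.0], [579.0, 286.0, 12.0]]
side rack [ 263  312  119   93 3521] [[381, 368], [357, 404], [263, 334], [284, 312], [307, 318]]
[[605.0, -326.0, 12.0], [522.0, -342.0, 12.0], [483.0, -130.0, 12.0], [549.0, -116.0, 12.0], [576.0, -158.0, 12.0]]
side dock [ 159  208   85   61 1689] [[243, 231], [199, 268], [159, 241], [170, 210], [234, 208]]
[[631.0, 143.0, 12.0], [478.0, 105.0, 12.0], [448.0, 250.0, 12.0], [528.0, 344.0, 12.0], [668.0, 237.0, 12.0]]
stub tip [[481.7 189.4 203.5   2.5]]
btn [[504.2 191.3 188.3   3.9]]
```

Run:
```python
from h import *
S,D=cam("scene"),cam("side")
a=np.load("pics/scene0.npy"); g=a.min(2)
sub=g[208:226,183:202]; n,l,s,c=cv2.connectedComponentsWithStats((sub>110).astype(np.uint8)); print(s,c+[183,208])
for z in(40,42,44): print(z,plane(S,[(192.3,217)],z).round(1))
# blade top: slanting tip corners from the crop (scene), low edge ~z142 and high edge ~z155
P=lambda x,y:(105+x*.3,160+y*.3)
print(plane(S,[P(262,83),P(291,65)],142).round(1),plane(S,[P(225,44),P(262,27)],155).round(1))
s=monitor.sense(); T=Ro.from_euler("xyz",s["tcp_rot"]).as_matrix(); print(T.round(3))
print("to hover (units)",(T.T@(np.array([536,-166,270])-s["eef_pos"])/50).round(2))
```

```text
[[  0   0  17  18 267]
 [ 14   0   5  18  62]
 [  7   7   5   4  13]] [[190.23970037 216.7752809 ]
 [199.61290323 215.33870968]
 [191.84615385 216.38461538]]
40 [[ 546.9 -156.6   40. ]]
42 [[ 549.1 -156.3   42. ]]
44 [[ 551.3 -156.    44. ]]
[[ 556.5 -162.3  142. ]
 [ 539.8 -144.7  142. ]] [[ 530.4 -185.3  155. ]
 [ 514.4 -162.6  155. ]]
[[ 0.973  0.231 -0.   ]
 [ 0.231 -0.973  0.001]
 [ 0.    -0.001 -1.   ]]
to hover (units) [ 9.66 -6.79 -0.78]
```

Emit:
{"op": "drive_tool", "data": {"plan": [{"x": 0.8, "y": -0.56, "z": -0.8, "az": -0.5}, {"x": 1.6, "y": -1.12, "z": -0.8, "az": -1}, {"x": 2.4, "y": -1.7, "z": -0.8, "az": -1.5}, {"x": 3.2, "y": -2.25, "z": -0.8, "az": -2}, {"x": 4.0, "y": -2.8, "z": -0.8, "az": -2.5}, {"x": 4.8, "y": -3.4, "z": -0.8, "az": -3}, {"x": 5.6, "y": -3.9, "z": -0.8, "az": -3.5}, {"x": 6.4, "y": -4.5, "z": -0.8, "az": -4.4}]}}

```text
invalid input
```

```bash
cat >> h.py <<'E'
def to(p,yawdeg=None,Rm=None):
    s=monitor.sense(); T=Ro.from_euler("xyz",s["tcp_rot"]).as_matrix()
    if Rm is None: Rm=Ro.from_euler("xyz",[np.pi,0,np.radians(yawdeg)]).as_matrix()
    print("t",round(s["clock"],2),"at",s["eef_pos"].round(1),np.degrees(s["tcp_rot"]).round(1),"F",s["contact_force"].round(1),"op",round(s["opening"]*85.4,1),"gf",round(s["grasp_force"],1))
    print("move",(T.T@(np.array(p)-s["eef_pos"])/50).round(3),"turn",(np.degrees(Ro.from_matrix(T.T@Rm).as_rotvec())/6).round(3))
E
python3 -c "
from h import *
to([536,-166,270],40)"
```

```text
t 0.15 at [ 144.1 -607.8  230.7] [-179.9   -0.    13.3] F [-0.2  0.1  0.3] op 85.6 gf 0.0
move [ 9.665 -6.79  -0.778] turn [-1.000e-02 -2.000e-03 -4.444e+00]
```

Emit:
{"op": "drive_tool", "data": {"plan": [{"x": 0.8, "y": -0.56, "z": -0.8, "ax": 0, "ay": 0, "az": -0.5, "hand": 85}, {"x": 1.6, "y": -1.12, "z": -0.8, "ax": 0, "ay": 0, "az": -1, "hand": 85}, {"x": 2.4, "y": -1.7, "z": -0.8, "ax": 0, "ay": 0, "az": -1.5, "hand": 85}, {"x": 3.2, "y": -2.25, "z": -0.8, "ax": 0, "ay": 0, "az": -2, "hand": 85}, {"x": 4.0, "y": -2.8, "z": -0.8, "ax": 0, "ay": 0, "az": -2.5, "hand": 85}, {"x": 4.8, "y": -3.4, "z": -0.8, "ax": 0, "ay": 0, "az": -3, "hand": 85}, {"x": 5.6, "y": -3.9, "z": -0.8, "ax": 0, "ay": 0, "az": -3.5, "hand": 85}, {"x": 6.4, "y": -4.5, "z": -0.8, "ax": 0, "ay": 0, "az": -4.4, "hand": 85}]}}

```text
clock: 0.95
eef_pos: [402.8, -316.2, 271.4]
tcp_rot: [3.141, -0.0, 0.696]
contact_force: [0.8, -0.7, 0.0]
opening: 0.991
grasp_force: 0.0
```

```bash
python3 -c "
from h import *
to([536,-166,270],40)"
```

```text
t 0.95 at [ 402.8 -316.2  271.4] [180.   -0.   39.9] F [ 0.8 -0.7  0. ] op 84.6 gf 0.0
move [ 3.97  -0.598  0.027] turn [ 0.004 -0.001 -0.022]
```

Emit:
{"op": "drive_tool", "data": {"plan": [{"x": 0.9, "y": -0.14, "z": 0, "ax": 0, "ay": 0, "az": 0, "hand": 85}, {"x": 1.8, "y": -0.3, "z": 0, "ax": 0, "ay": 0, "az": 0, "hand": 80}, {"x": 2.7, "y": -0.45, "z": 0, "ax": 0, "ay": 0, "az": 0, "hand": 75}, {"x": 3.5, "y": -0.55, "z": 0, "ax": 0, "ay": 0, "az": 0, "hand": 70}, {"x": 3.97, "y": -0.6, "z": 0, "ax": 0, "ay": 0, "az": 0, "hand": 65}, {"x": 3.97, "y": -0.6, "z": 0, "ax": 0, "ay": 0, "az": 0, "hand": 65}, {"x": 3.97, "y": -0.6, "z": 0, "ax": 0, "ay": 0, "az": 0, "hand": 65}]}}

```text
clock: 1.65
eef_pos: [534.9, -167.5, 270.9]
tcp_rot: [-3.141, 0.001, 0.695]
contact_force: [-0.1, -0.2, -0.4]
opening: 0.763
grasp_force: 0.0
```

Run:
```python
from h import *
to([536,-166,270],40)
c=cam("wrist"); im=imaging.grab_frame("wrist"); np.save("pics/w1.npy",im)
np.savez("pics/w1c.npz",*c)
# prediction of blade corners and hole for yaw 40
Rz=Ro.from_euler("z",40,degrees=True).as_matrix(); O=np.array([536,-166,12])
X=np.array([[20,12,130],[20,-12,130],[-20,-12,143],[-20,12,143],[21,0,30]])@Rz.T+O
p=proj(c,X); print(p.round(0).tolist())
print(proj(c,[[*monitor.sense()["eef_pos"]]]))
o=im[:,:,::-1].copy()
for q in p: cv2.circle(o,(int(q[0]),int(q[1])),2,(0,0,255),1)
o=cv2.resize(o,(784,588))
cv2.imwrite("pics/w1.png",cv2.convertScaleAbs(o,alpha=1.5))
```

```text
t 1.65 at [ 534.9 -167.5  270.9] [-180.     0.    39.8] F [-0.1 -0.2 -0.4] op 65.1 gf 0.0
move [ 0.037 -0.009  0.018] turn [-0.006  0.007 -0.03 ]
[[269.0, 170.0], [295.0, 169.0], [295.0, 215.0], [269.0, 215.0], [282.0, 151.0]]
[[282.72864625 263.92143079]]
```

View pics/w1.png

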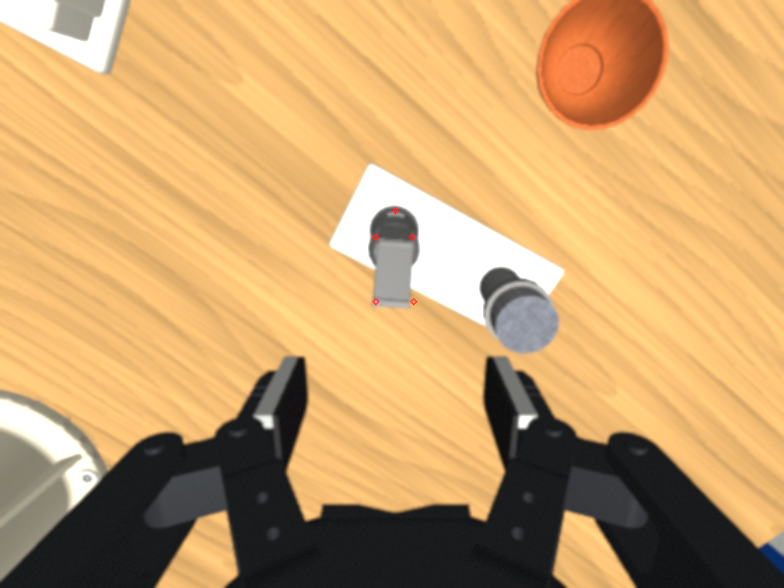

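The wrist view shows the blade top between (375,238) and (412,305), in 784x588 pixels, within about 2 px of the prediction. It looks turned about 2° from the predicted 40°. I'll measure its edges to refine that.

Run:
```python
from h import *
im=np.load("pics/w1.npy").astype(int); z=np.load("pics/w1c.npz"); c=[z[f"arr_{i}"] for i in range(4)]
g=im.max(2); m=((g>80)&(g<125)&(im.max(2)-im.min(2)<12)).astype(np.uint8)
n,l,s,ct=cv2.connectedComponentsWithStats(m[150:230,255:310]); i=1+np.argmax(s[1:,4]); print(s[i],ct[i]+[255,150])
mm=l==i; rows=[r for r in range(mm.shape[0]) if mm[r].sum()>15]
L=[];Rr=[]
for r_ in rows:
    w=np.where(mm[r_])[0]; L.append((w[0]-.5+255,r_+150)); Rr.append((w[-1]+.5+255,r_+150))
print(rows[0]+150,rows[-1]+150)
top,bot=rows[0]+149.5,rows[-1]+150.5
for E in(L,Rr):
    E=np.array(E)[3:-3]; k=np.polyfit(E[:,1],E[:,0],1)
    A=plane(c,[(np.polyval(k,top),top)],142)[0]; B=plane(c,[(np.polyval(k,bot),bot)],155)[0]
    print(k.round(3),A.round(1),B.round(1),np.hypot(*(A-B)[:2]).round(1),np.degrees(np.arctan2(*(A-B)[1::-1])).round(1))
```

```text
[   9    0   35   69 1232] [280.94805195 192.63068182]
172 217
[6.10000e-02 2.55247e+02] [ 540.4 -143.   142. ] [ 511.1 -170.7  155. ] 40.3 43.4
[-2.19000e-01  3.36829e+02] [ 560.1 -166.6  142. ] [ 523.2 -185.3  155. ] 41.3 26.8
```

Run:
```python
from h import *
im=np.load("pics/w1.npy").astype(int); z=np.load("pics/w1c.npz"); c=[z[f"arr_{i}"] for i in range(4)]
g=im.sum(2)/3
for r_ in(168,170,172,176,190,205,213,215,217,219): print(r_,g[r_,262:302].astype(int).tolist())
```

```text
168 [212, 185, 132, 79, 59, 60, 61, 61, 56, 52, 50, 53, 53, 52, 53, 52, 51, 52, 52, 51, 52, 51, 52, 52, 53, 51, 51, 52, 52, 51, 52, 53, 59, 65, 64, 72, 116, 171, 208, 219]
170 [211, 180, 124, 75, 61, 60, 63, 65, 73, 78, 79, 78, 74, 68, 65, 64, 63, 60, 60, 61, 60, 60, 61, 63, 62, 60, 56, 53, 53, 52, 52, 51, 56, 63, 69, 82, 124, 176, 209, 219]
172 [200, 159, 102, 64, 60, 63, 68, 73, 83, 94, 98, 98, 97, 95, 95, 95, 95, 93, 93, 93, 91, 91, 91, 90, 89, 84, 81, 77, 76, 77, 78, 78, 79, 76, 71, 74, 105, 159, 203, 218]
176 [166, 106, 65, 60, 65, 75, 88, 97, 102, 107, 109, 110, 109, 109, 110, 110, 109, 109, 110, 110, 110, 111, 111, 112, 112, 113, 113, 113, 112, 113, 114, 111, 102, 91, 78, 74, 87, 129, 179, 210]
190 [142, 157, 172, 181, 175, 151, 120, 107, 108, 109, 110, 109, 109, 109, 110, 109, 109, 109, 108, 109, 109, 108, 109, 108, 108, 109, 108, 109, 108, 107, 107, 115, 143, 183, 209, 218, 219, 219, 219, 219]
205 [124, 125, 125, 124, 116, 107, 107, 110, 110, 110, 110, 111, 109, 110, 110, 111, 110, 110, 110, 110, 111, 109, 110, 109, 109, 109, 109, 109, 108, 108, 116, 144, 175, 192, 205, 212, 216, 218, 219, 219]
213 [129, 131, 129, 120, 104, 95, 95, 96, 97, 98, 98, 97, 96, 96, 95, 94, 95, 95, 97, 98, 99, 101, 103, 105, 104, 106, 105, 105, 103, 103, 103, 107, 110, 112, 111, 110, 111, 113, 116, 118]
215 [123, 124, 124, 116, 110, 114, 116, 117, 116, 117, 116, 114, 113, 112, 110, 110, 109, 108, 108, 108, 107, 106, 104, 103, 102, 101, 100, 98, 98, 99, 104, 111, 115, 116, 114, 113, 111, 111, 111, 112]
217 [124, 123, 119, 114, 112, 116, 119, 120, 121, 119, 119, 120, 120, 120, 121, 121, 122, 122, 122, 122, 122, 122, 122, 121, 121, 122, 121, 121, 120, 117, 117, 118, 120, 120, 119, 117, 115, 113, 111, 109]
219 [128, 126, 124, 121, 119, 119, 122, 125, 128, 126, 126, 127, 128, 127, 125, 122, 120, 119, 118, 118, 122, 124, 123, 122, 122, 123, 124, 125, 123, 119, 118, 119, 121, 121, 121, 120, 119, 118, 116, 113]
```

Emit:
{"op": "drive_tool", "data": {"plan": [{"x": 0, "y": 0, "z": 0.9, "ax": 0, "ay": 0, "az": 0.3, "hand": 62}, {"x": 0, "y": 0, "z": 1.7, "ax": 0, "ay": 0, "az": 0.55, "hand": 60}, {"x": 0, "y": 0, "z": 2.4, "ax": 0, "ay": 0, "az": 0.55, "hand": 60}, {"x": 0, "y": 0, "z": 3.0, "ax": 0, "ay": 0, "az": 0.55, "hand": 60}, {"x": 0, "y": 0, "z": 3.38, "ax": 0, "ay": 0, "az": 0.55, "hand": 60}, {"x": 0, "y": 0, "z": 3.38, "ax": 0, "ay": 0, "az": 0.55, "hand": 60}, {"x": 0, "y": 0, "z": 3.38, "ax": 0, "ay": 0, "az": 0.55, "hand": 40}, {"x": 0, "y": 0, "z": 3.38, "ax": 0, "ay": 0, "az": 0.55, "hand": 30}], "grip_force": 30}}

```text
clock: 2.5
eef_pos: [535.8, -168.6, 103.7]
tcp_rot: [3.14, -0.001, 0.635]
contact_force: [0.1, 0.3, 0.1]
opening: 0.371
grasp_force: 0.0
```

Emit:
{"op": "drive_tool", "data": {"plan": [{"x": 0, "y": 0, "z": 0, "ax": 0, "ay": 0, "az": 0, "hand": 26}, {"x": 0, "y": 0, "z": 0, "ax": 0, "ay": 0, "az": 0, "hand": 20}, {"x": 0, "y": 0, "z": 0, "ax": 0, "ay": 0, "az": 0, "hand": 15}, {"x": 0, "y": 0, "z": 0, "ax": 0, "ay": 0, "az": 0, "hand": 15}, {"x": 0, "y": 0, "z": 0, "ax": 0, "ay": 0, "az": 0, "hand": 15}], "grip_force": 80}}

```text
clock: 3.0
eef_pos: [535.9, -168.1, 103.4]
tcp_rot: [3.14, -0.001, 0.636]
contact_force: [-0.9, -0.6, 7.6]
opening: 0.27
grasp_force: 78.6
```

```bash
python3 -c "
from h import *
to([535,-166,102],36.5); print(monitor.sense()['wrist_torque'])
im=imaging.grab_frame('side'); cv2.imwrite('pics/s2.png',crop(im,230,230,160,160,600,600)[:,:,::-1])"
```

```text
t 3.0 at [ 535.9 -168.1  103.4] [ 1.799e+02 -1.000e-01  3.650e+01] F [-0.9 -0.6  7.6] op 23.0 gf 78.6
move [ 0.011 -0.044  0.029] turn [ 0.016 -0.009 -0.008]
[-0.1099113   0.26609598 -0.0013329 ]
```

View pics/s2.png

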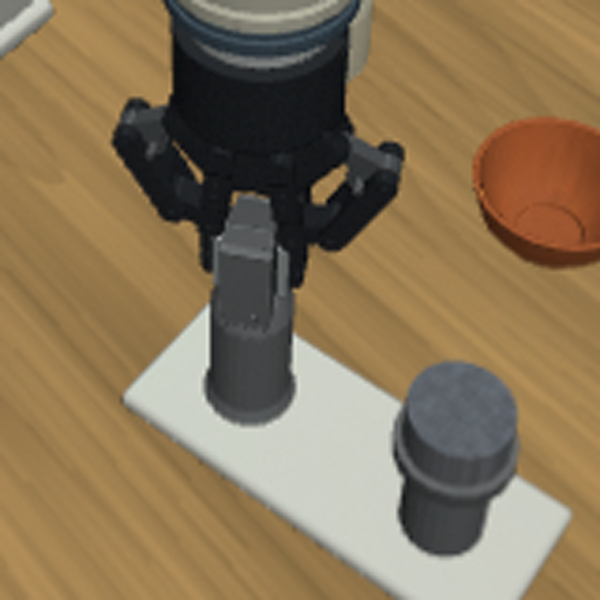

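The side view shows the nozzle held by the blade, flat sides between the pads, with the mouth on the plate at (250,400) in the crop. Now I lift it.

Emit:
{"op": "drive_tool", "data": {"plan": [{"x": 0, "y": 0, "z": -0.2, "ax": 0, "ay": 0, "az": 0, "hand": 15}, {"x": 0, "y": 0, "z": -0.5, "ax": 0, "ay": 0, "az": 0, "hand": 15}, {"x": 0, "y": 0, "z": -0.9, "ax": 0, "ay": 0, "az": 0, "hand": 15}, {"x": 0, "y": 0, "z": -1.6, "ax": 0, "ay": 0, "az": 0, "hand": 15}, {"x": 0, "y": 0, "z": -2.4, "ax": 0, "ay": 0, "az": 0, "hand": 15}, {"x": 0, "y": 0, "z": -3.2, "ax": 0, "ay": 0, "az": 0, "hand": 15}, {"x": 0, "y": 0, "z": -4.0, "ax": 0, "ay": 0, "az": 0, "hand": 15}, {"x": 0, "y": 0, "z": -4.0, "ax": 0, "ay": 0, "az": 0, "hand": 15}]}}

```text
clock: 3.85
eef_pos: [537.6, -168.5, 308.9]
tcp_rot: [3.134, -0.006, 0.636]
contact_force: [1.0, -0.3, -1.5]
opening: 0.27
grasp_force: 78.4
```

```bash
python3 -c "
from h import *
to([470,70,305],11)"
```

```text
t 3.85 at [ 537.6 -168.5  308.9] [179.6  -0.3  36.4] F [ 1.  -0.3 -1.5] op 23.1 gf 78.4
move [ 1.745 -4.64   0.051] turn [ 0.061 -0.071  4.241]
```

Emit:
{"op": "drive_tool", "data": {"plan": [{"x": 0.3, "y": -0.8, "z": 0, "ax": 0, "ay": 0, "az": 0.7, "hand": 15}, {"x": 0.6, "y": -1.6, "z": 0, "ax": 0, "ay": 0, "az": 1.4, "hand": 15}, {"x": 0.9, "y": -2.4, "z": 0, "ax": 0, "ay": 0, "az": 2.1, "hand": 15}, {"x": 1.2, "y": -3.2, "z": 0, "ax": 0, "ay": 0, "az": 2.8, "hand": 15}, {"x": 1.5, "y": -4.0, "z": 0, "ax": 0, "ay": 0, "az": 3.6, "hand": 15}, {"x": 1.75, "y": -4.6, "z": 0, "ax": 0, "ay": 0, "az": 4.25, "hand": 15}, {"x": 1.75, "y": -4.6, "z": 0, "ax": 0, "ay": 0, "az": 4.25, "hand": 15}, {"x": 1.75, "y": -4.6, "z": 0, "ax": 0, "ay": 0, "az": 4.25, "hand": 15}]}}

```text
clock: 4.65
eef_pos: [468.4, 69.7, 302.1]
tcp_rot: [3.141, 0.0, 0.194]
contact_force: [0.2, -0.4, -0.3]
opening: 0.271
grasp_force: 78.9
```

Run:
```python
from h import *
to([470,70,305],11)
c=cam("wrist"); im=imaging.grab_frame("wrist"); np.save("pics/w2.npy",im); np.savez("pics/w2c.npz",*c)
O=np.array([506,192,152.]); Rs=(Ro.from_euler("z",11,degrees=True)*Ro.from_euler("y",-35,degrees=True)).as_matrix()
print(Rs[:,0],Rs[:,2])
p=proj(c,[O,O+55*Rs[:,2],O+30*Rs[:,2]+22*Rs[:,0]]); print(p)
o=im[:,:,::-1].copy()
for q in p: cv2.circle(o,(int(q[0]),int(q[1])),2,(0,0,255),1)
cv2.imwrite("pics/w2.png",cv2.convertScaleAbs(cv2.resize(o,(784,588),interpolation=cv2.INTER_CUBIC),alpha=1.5))
```

```text
t 4.65 at [468.4  69.7 302.1] [180.    0.   11.1] F [ 0.2 -0.4 -0.3] op 23.2 gf 78.9
move [ 0.033  0.001 -0.059] turn [0.002 0.005 0.016]
[0.80410191 0.15630158 0.57357644] [-0.56303822 -0.10944354  0.81915204]
[[162.44210281 124.19887371]
 [147.05782414 167.56490429]
 [145.37789392 126.83228738]]
```

View pics/w2.png

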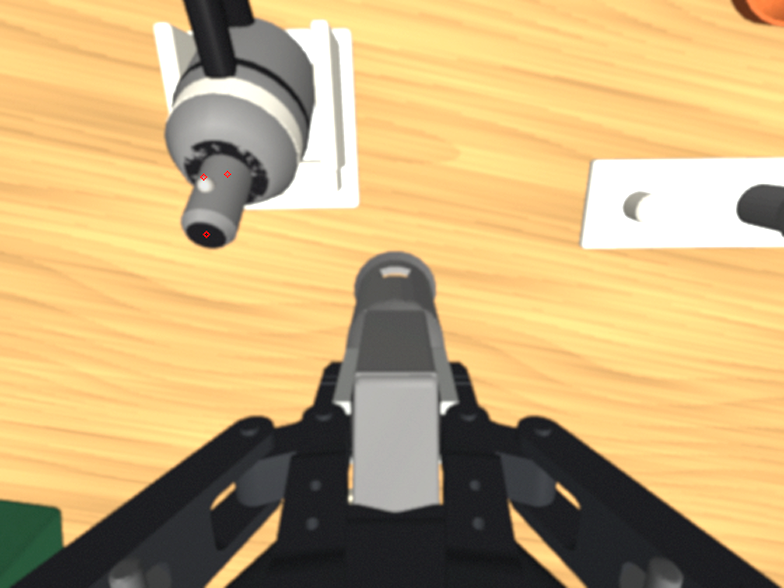

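The wrist view shows the stub tip's dark ellipse at (206,235) and the button at (205,184), in display pixels, both close to the prediction. The nozzle is centred in the gripper with its hole at (396,271), facing the camera. Next I refine the vacuum's yaw and position.

Run:
```python
from h import *
im=np.load("pics/w2.npy").astype(int); z=np.load("pics/w2c.npz"); c=[z[f"arr_{i}"] for i in range(4)]
g=im.max(2)
# right dock plate edge: per-row white->wood transition by saturation
sat=cv2.cvtColor(im.astype(np.uint8),cv2.COLOR_RGB2HSV)[...,1]
E=[]
for v in range(30,142,3):
    s=sat[v,235:270].astype(float); i=np.argmax(np.diff(s)); E.append((235+i+.5+.5,v+.0))
E=np.array(E); k=np.polyfit(E[:,1],E[:,0],1); ok=abs(E[:,0]-np.polyval(k,E[:,1]))<1; k=np.polyfit(E[ok,1],E[ok,0],1); print(k,ok.mean())
P=plane(c,[(np.polyval(k,30),30),(np.polyval(k,140),140)],12); d=P[0]-P[1]; print(P.round(1),"yaw",np.degrees(np.arctan2(d[1],d[0])).round(2))
# front edge of dock
B=[]
for u in range(185,252,4):
    s=sat[138:156,u].astype(float); B.append((u,138+np.argmax(np.diff(s))+1))
B=np.array(B); k2=np.polyfit(B[:,0],B[:,1],1); print(B[:,1].tolist()); P2=plane(c,[(190,np.polyval(k2,190)),(250,np.polyval(k2,250))],12); d=P2[1]-P2[0]; print(P2.round(1),"yaw",np.degrees(np.arctan2(d[0],-d[1])).round(2))
# opening ellipse (dark) of tip
m=((g<45)).astype(np.uint8)[155:180,125:172]; n,l,s,ct=cv2.connectedComponentsWithStats(m); i=1+np.argmax(s[1:,4]); print(s[i],ct[i]+[125,155])
el=cv2.fitEllipse(np.argwhere(l==i)[:,::-1].astype(np.float32)); print(el)
print(plane(c,[ct[i]+[125,155]],197).round(1))
# button bright spot
m=((g>140)&(im.max(2)-im.min(2)<25)).astype(np.uint8)[124:142,138:158]; n,l,s,ct=cv2.connectedComponentsWithStats(m); print(s,ct+[138,124])
```

```text
[4.59568881e-02 2.50386476e+02] 1.0
[[622.8 139.3  12. ]
 [488.6 110.5  12. ]] yaw 12.11
[150, 150, 150, 150, 149, 149, 149, 149, 149, 149, 149, 149, 149, 149, 149, 149, 149]
[[456.9 201.8  12. ]
 [474.7 118.   12. ]] yaw 11.97
[  9   5  27  16 330] [147.         167.52424242]
((22.002092361450195, 12.526253700256348), (12.212202072143555, 22.910680770874023), 106.66570281982422)
[[475.  186.1 197. ]]
[[  0   0  20  18 302]
 [  4   4   9   9  58]] [[147.82119205 132.63907285]
 [145.82758621 131.77586207]]
```

Run:
```python
from h import *
im=np.load("pics/w2.npy").astype(int); z=np.load("pics/w2c.npz"); c=[z[f"arr_{i}"] for i in range(4)]
T=Ro.from_euler("z",11.1,degrees=True).as_matrix(); M=np.array([468.4,69.7,302.1-91.4])
a=np.linspace(0,2*np.pi,181); circ=lambda r,h:proj(c,M+np.c_[r*np.cos(a),r*np.sin(a),0*a+h]@T.T)
for r_,h in((24,0),(24,9)):
    q=circ(r_,h); print("pred L,R,top",q[:,0].min().round(1),q[:,0].max().round(1),q[:,1].min().round(1))
sat=(im.max(2)-im.min(2))
row=lambda v:[i for i in range(245,320) if sat[v,i]<25]
for v in(190,195,200,205): w=row(v); print(v,w[0],w[-1])
col=[v for v in range(170,215) if sat[v,282]<25]; print("top",col[0])
w=np.array([(u,v) for v in range(185,202) for u in range(270,298) if im[v,u].min()>140]); print("hole",w.mean(0) if len(w) else None, proj(c,M+T@[21,0,30]))
for yaw,O in((12,(505.9,192.7,152)),(12,(505.1,190.6,152)),(11,(505.9,192.7,152))):
    Rs=(Ro.from_euler("z",yaw,degrees=True)*Ro.from_euler("y",-35,degrees=True)).as_matrix(); O=np.array(O)
    print("btn,tip",proj(c,[O+Rs@[20,0,30],O+Rs@[0,0,55]]).round(1).tolist())
```

```text
pred L,R,top 253.3 311.7 177.2
pred L,R,top 252.3 312.7 180.1
190 260 304
195 257 307
200 255 309
205 254 310
top 180
hole None [[282.51087032 191.80081263]]
btn,tip [[145.4, 128.7], [146.9, 167.5]]
btn,tip [[147.9, 130.2], [149.4, 168.9]]
btn,tip [[145.4, 128.7], [146.2, 167.5]]
```

```bash
cat >> h.py <<'E'
Rs=(Ro.from_euler("z",12,degrees=True)*Ro.from_euler("y",-35,degrees=True)).as_matrix(); O=np.array([505.7,192.2,152])
RT=Rs@np.diag([1,-1,-1.])
def nz(d,dx=1.5,dy=0): return O+Rs@[dx,dy,d+91.4]
E
python3 -c "
from h import *
print(nz(95)); to(nz(95),Rm=RT)"
```

```text
[402.32357124 170.22666175 305.55030571]
t 4.7 at [468.6  69.1 302.1] [180.   0.  11.] F [-0.4  0.7 -2.3] op 23.0 gf 78.9
move [-0.915 -2.24  -0.07 ] turn [ 0.052  5.837 -0.155]
```

Emit:
{"op": "drive_tool", "data": {"plan": [{"x": -0.15, "y": -0.35, "z": -0.2, "ax": 0, "ay": 0.9, "az": 0, "hand": 15}, {"x": -0.35, "y": -0.7, "z": -0.2, "ax": 0, "ay": 1.9, "az": 0, "hand": 15}, {"x": -0.5, "y": -1.1, "z": -0.2, "ax": 0, "ay": 2.9, "az": -0.05, "hand": 15}, {"x": -0.65, "y": -1.5, "z": -0.2, "ax": 0, "ay": 3.9, "az": -0.1, "hand": 15}, {"x": -0.8, "y": -1.9, "z": -0.15, "ax": 0.05, "ay": 4.9, "az": -0.15, "hand": 15}, {"x": -0.92, "y": -2.24, "z": -0.07, "ax": 0.05, "ay": 5.84, "az": -0.15, "hand": 15}, {"x": -0.92, "y": -2.24, "z": -0.07, "ax": 0.05, "ay": 5.84, "az": -0.15, "hand": 15}, {"x": -0.92, "y": -2.24, "z": -0.07, "ax": 0.05, "ay": 5.84, "az": -0.15, "hand": 15}]}}

```text
clock: 5.5
eef_pos: [402.2, 170.1, 305.7]
tcp_rot: [3.14, -0.61, 0.21]
contact_force: [0.2, 0.5, -0.1]
opening: 0.268
grasp_force: 79.1
```

Run:
```python
from h import *
to(nz(62),Rm=RT)
ims=[]
for n in("wrist","side","scene"):
    c=cam(n); im=imaging.grab_frame(n); np.save(f"pics/{n}3.npy",im); o=im.copy()
    s=monitor.sense(); Tm=Ro.from_euler("xyz",s["tcp_rot"]).as_matrix()
    pts=[O,O+55*Rs[:,2],O+Rs@[20,0,30],s["eef_pos"]+Tm@[0,0,91.4]]
    p=proj(c,pts); print(n,p.round(0).tolist())
    for q in p: cv2.circle(o,(int(round(q[0])),int(round(q[1]))),1,(255,0,0),-1)
    if n=="wrist": np.savez("pics/w3c.npz",*c); ims.append(crop(o,182,90,200,225,400,450))
    else:
        q=p[1]; ims.append(crop(o,int(q[0])-50,int(q[1])-45,100,112,400,450))
t=np.hstack(ims[:2]); 
cv2.imwrite("pics/v3.png",cv2.convertScaleAbs(t,alpha=1.5)[:,:,::-1]); cv2.imwrite("pics/v3s.png",cv2.convertScaleAbs(ims[2],alpha=1.5)[:,:,::-1])
```

```text
t 5.5 at [402.2 170.1 305.7] [179.9 -35.   12. ] F [ 0.2  0.5 -0.1] op 22.9 gf 79.1
move [ 0.    -0.002  0.665] turn [0.011 0.004 0.005]
wrist [[282.0, 179.0], [282.0, 193.0], [282.0, 167.0], [283.0, 205.0]]
side [[182.0, 198.0], [167.0, 189.0], [179.0, 186.0], [156.0, 180.0]]
scene [[342.0, 158.0], [339.0, 134.0], [344.0, 144.0], [336.0, 116.0]]
```

View pics/v3.png

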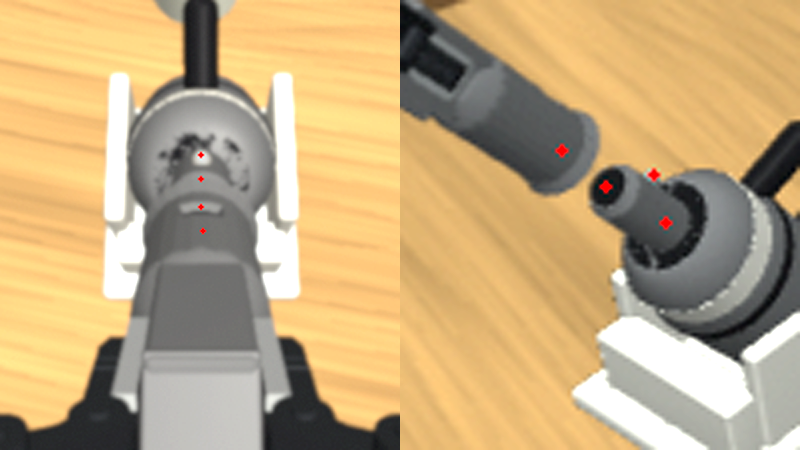

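The wrist view shows the stub, button (202,158) and hole (202,207) in line sideways. The side view suggests the mouth may sit slightly above the stub axis, so I'll measure the silhouette mid-lines in both fixed views.

Run:
```python
from h import *
from scipy.ndimage import map_coordinates as mc
s=monitor.sense(); Tm=Ro.from_euler("xyz",s["tcp_rot"]).as_matrix(); A=-Tm[:,2]; M=s["eef_pos"]-91.4*A
for n in("side","scene"):
    c=cam(n); im=np.load(f"pics/{n}3.npy").astype(float); sat=im.max(2)-im.min(2)
    view=O+c[2].T@c[3]; view/=np.linalg.norm(view)
    for nm,org,ax,ds in(("nozzle",M,A,(15,25,35,45,55,65)),("stub",O,Rs[:,2],(36,38,40,42,44,46))):
        w=np.cross(view,ax); w/=np.linalg.norm(w); out=[]
        for d in ds:
            ss=np.linspace(-45,45,361); p=proj(c,org+d*ax+ss[:,None]*w)
            v=mc(sat,[p[:,1],p[:,0]],order=1); g=v>32; i=180
            if g[i]: out.append("bg"); continue
            a=i
            while a>0 and not g[a]: a-=1
            b=i
            while b<360 and not g[b]: b+=1
            out.append((round((ss[a]+ss[b])/2,1),round(ss[b]-ss[a],1)))
        print(n,nm,"w in stub frame",(Rs.T@w).round(2),out)
```

```text
side nozzle w in stub frame [ 1.   -0.05  0.  ] [(np.float64(-1.2), np.float64(41.5)), (np.float64(-1.5), np.float64(40.5)), (np.float64(-1.2), np.float64(41.5)), (np.float64(-1.1), np.float64(41.2)), (np.float64(-0.9), np.float64(41.8)), (np.float64(-0.9), np.float64(41.8))]
side stub w in stub frame [ 1.   -0.05 -0.  ] [(np.float64(1.1), np.float64(33.8)), (np.float64(0.5), np.float64(32.0)), (np.float64(0.2), np.float64(32.0)), (np.float64(0.2), np.float64(31.5)), (np.float64(0.2), np.float64(31.5)), (np.float64(0.2), np.float64(31.5))]
scene nozzle w in stub frame [ 0.44  0.9  -0.  ] [(np.float64(1.0), np.float64(42.5)), (np.float64(1.4), np.float64(42.2)), (np.float64(1.4), np.float64(41.8)), (np.float64(1.4), np.float64(41.8)), (np.float64(1.6), np.float64(42.2)), (np.float64(1.4), np.float64(42.2))]
scene stub w in stub frame [ 0.44  0.9  -0.  ] [(np.float64(1.0), np.float64(32.5)), (np.float64(1.0), np.float64(32.5)), (np.float64(0.9), np.float64(31.8)), (np.float64(0.8), np.float64(31.5)), (np.float64(0.8), np.float64(32.0)), (np.float64(0.6), np.float64(32.2))]
```

```bash
python3 -c "
from h import *
to(nz(50,1.4,-.8),Rm=RT)"
```

```text
t 5.65 at [403.8 169.9 306.6] [180.  -35.   11.8] F [ 0.7  0.3 -1.4] op 23.2 gf 79.1
move [-0.037  0.002  0.901] turn [ 0.021 -0.006 -0.027]
```

Emit:
{"op": "drive_tool", "data": {"plan": [{"x": 0, "y": 0.02, "z": 0.25, "ax": 0, "ay": 0, "az": 0, "hand": 15}, {"x": 0, "y": 0.02, "z": 0.5, "ax": 0, "ay": 0, "az": 0, "hand": 15}, {"x": 0, "y": 0.02, "z": 0.7, "ax": 0, "ay": 0, "az": 0, "hand": 15}, {"x": 0, "y": 0.02, "z": 0.8, "ax": 0, "ay": 0, "az": 0, "hand": 15}, {"x": 0, "y": 0.02, "z": 0.9, "ax": 0, "ay": 0, "az": 0, "hand": 15}, {"x": 0, "y": 0.02, "z": 0.95, "ax": 0, "ay": 0, "az": 0, "hand": 15}, {"x": 0, "y": 0.02, "z": 1.0, "ax": 0, "ay": 0, "az": 0, "hand": 15}], "grip_force": 80}}

```text
clock: 6.35
eef_pos: [431.0, 175.4, 264.9]
tcp_rot: [-3.141, -0.612, 0.207]
contact_force: [-0.1, -0.4, -1.5]
opening: 0.266
grasp_force: 79.1
```

```bash
cat >> h.py <<'E'
def st():
    s=monitor.sense(); q=Rs.T@(s["eef_pos"]-O); Tm=Ro.from_euler("xyz",s["tcp_rot"]).as_matrix()
    print("t",round(s["clock"],2),"stub-frame dx,dy,d",(q-[0,0,91.4]).round(1),"F tool xyz",(Tm.T@s["contact_force"]).round(1),"tq",(Tm.T@s["wrist_torque"]).round(2),"gf",round(s["grasp_force"],1),"roterr",np.degrees(Ro.from_matrix(Tm.T@RT).as_rotvec()).round(1))
E
python3 -c "
from h import *
st()"
```

```text
t 6.35 stub-frame dx,dy,d [ 2.  -0.9 45. ] F tool xyz [-1.   0.3  1.1] tq [ 0.01 -0.36  0.  ] gf 79.1 roterr [ 0.1 -0.  -0.1]
```

Emit:
{"op": "drive_tool", "data": {"plan": [{"x": 0, "y": 0, "z": 0.05, "ax": 0, "ay": 0, "az": 0, "hand": 15}, {"x": 0, "y": 0, "z": 0.1, "ax": 0, "ay": 0, "az": 0, "hand": 15}, {"x": 0, "y": 0, "z": 0.15, "ax": 0, "ay": 0, "az": 0, "hand": 15}, {"x": 0, "y": 0, "z": 0.2, "ax": 0, "ay": 0, "az": 0, "hand": 15}, {"x": 0, "y": 0, "z": 0.25, "ax": 0, "ay": 0, "az": 0, "hand": 15}, {"x": 0, "y": 0, "z": 0.25, "ax": 0, "ay": 0, "az": 0, "hand": 15}]}}

```text
clock: 6.95
eef_pos: [437.8, 176.8, 254.3]
tcp_rot: [-3.141, -0.611, 0.207]
contact_force: [0.8, 0.3, -1.0]
opening: 0.27
grasp_force: 79.1
```

```bash
python3 -c "
from h import *
st()"
```

```text
t 6.95 stub-frame dx,dy,d [ 1.7 -0.9 32.3] F tool xyz [ 0.1 -0.1  1.3] tq [ 0.04 -0.39 -0.01] gf 79.1 roterr [ 0.1 -0.  -0.1]
```

Still no side contact. I'll continue over the button in steps.

Emit:
{"op": "drive_tool", "data": {"plan": [{"x": 0, "y": 0, "z": 0.05, "ax": 0, "ay": 0, "az": 0, "hand": 15}, {"x": 0, "y": 0, "z": 0.1, "ax": 0, "ay": 0, "az": 0, "hand": 15}, {"x": 0, "y": 0, "z": 0.15, "ax": 0, "ay": 0, "az": 0, "hand": 15}, {"x": 0, "y": 0, "z": 0.2, "ax": 0, "ay": 0, "az": 0, "hand": 15}, {"x": 0, "y": 0, "z": 0.25, "ax": 0, "ay": 0, "az": 0, "hand": 15}, {"x": 0, "y": 0, "z": 0.25, "ax": 0, "ay": 0, "az": 0, "hand": 15}]}}

```text
clock: 7.55
eef_pos: [445.1, 178.4, 244.2]
tcp_rot: [-3.141, -0.612, 0.207]
contact_force: [1.4, -0.2, -1.8]
opening: 0.266
grasp_force: 79.2
```

```bash
python3 -c "
from h import *
st()"
```

```text
t 7.55 stub-frame dx,dy,d [ 1.9 -0.9 19.8] F tool xyz [0.  0.5 2.3] tq [ 0.01 -0.04  0.01] gf 79.2 roterr [ 0.1 -0.  -0.1]
```

Emit:
{"op": "drive_tool", "data": {"plan": [{"x": 0, "y": 0, "z": 0.06, "ax": 0, "ay": 0, "az": 0, "hand": 15}, {"x": 0, "y": 0, "z": 0.12, "ax": 0, "ay": 0, "az": 0, "hand": 15}, {"x": 0, "y": 0, "z": 0.18, "ax": 0, "ay": 0, "az": 0, "hand": 15}, {"x": 0, "y": 0, "z": 0.24, "ax": 0, "ay": 0, "az": 0, "hand": 15}, {"x": 0, "y": 0, "z": 0.28, "ax": 0, "ay": 0, "az": 0, "hand": 15}, {"x": 0, "y": 0, "z": 0.28, "ax": 0, "ay": 0, "az": 0, "hand": 15}]}}

```text
clock: 8.15
eef_pos: [452.9, 180.1, 232.6]
tcp_rot: [-3.141, -0.611, 0.207]
contact_force: [2.5, 1.0, -2.6]
opening: 0.274
grasp_force: 78.8
```

```bash
python3 -c "
from h import *
st()"
```

```text
t 8.15 stub-frame dx,dy,d [ 1.8 -0.9  5.7] F tool xyz [ 0.7 -0.5  3.6] tq [-0.05  0.11 -0.  ] gf 78.8 roterr [ 0.1 -0.  -0.1]
```

Emit:
{"op": "drive_tool", "data": {"plan": [{"x": 0, "y": 0, "z": 0.03, "ax": 0, "ay": 0, "az": 0, "hand": 15}, {"x": 0, "y": 0, "z": 0.06, "ax": 0, "ay": 0, "az": 0, "hand": 15}, {"x": 0, "y": 0, "z": 0.08, "ax": 0, "ay": 0, "az": 0, "hand": 15}, {"x": 0, "y": 0, "z": 0.1, "ax": 0, "ay": 0, "az": 0, "hand": 15}, {"x": 0, "y": 0, "z": 0.1, "ax": 0, "ay": 0, "az": 0, "hand": 15}]}}

```text
clock: 8.65
eef_pos: [455.4, 180.5, 228.6]
tcp_rot: [-3.141, -0.611, 0.207]
contact_force: [-1.0, -0.6, -1.2]
opening: 0.276
grasp_force: 78.9
```

```bash
python3 -c "
from h import *
st()"
```

```text
t 8.65 stub-frame dx,dy,d [ 1.6 -1.   1. ] F tool xyz [-1.6  0.4  0.4] tq [-0.02 -0.4   0.  ] gf 78.9 roterr [ 0.1 -0.  -0.1]
```

Emit:
{"op": "drive_tool", "data": {"plan": [{"x": 0, "y": 0, "z": 0.02, "ax": 0, "ay": 0, "az": 0, "hand": 15}, {"x": 0, "y": 0, "z": 0.03, "ax": 0, "ay": 0, "az": 0, "hand": 15}, {"x": 0, "y": 0, "z": 0.04, "ax": 0, "ay": 0, "az": 0, "hand": 15}, {"x": 0, "y": 0, "z": 0.04, "ax": 0, "ay": 0, "az": 0, "hand": 15}]}}

```text
clock: 9.05
eef_pos: [456.3, 180.7, 227.9]
tcp_rot: [-3.141, -0.612, 0.207]
contact_force: [-18.5, -3.6, 20.7]
opening: 0.269
grasp_force: 83.4
```

```bash
python3 -c "
from h import *
st()"
```

```text
t 9.05 stub-frame dx,dy,d [ 2.  -1.  -0.1] F tool xyz [ -3.5  -0.3 -27.8] tq [ 0.03 -1.28 -0.01] gf 83.4 roterr [ 0.1 -0.1 -0.1]
```

The axial force is 28 N at d = -0.1 mm, so the mouth is seated on the collar. I'll relax slightly, open the fingers, and look.

Emit:
{"op": "drive_tool", "data": {"plan": [{"x": 0, "y": 0, "z": -0.02, "ax": 0, "ay": 0, "az": 0, "hand": 15}, {"x": 0, "y": 0, "z": -0.02, "ax": 0, "ay": 0, "az": 0, "hand": 24}, {"x": 0, "y": 0, "z": -0.02, "ax": 0, "ay": 0, "az": 0, "hand": 35}, {"x": 0, "y": 0, "z": -0.02, "ax": 0, "ay": 0, "az": 0, "hand": 60}, {"x": 0, "y": 0, "z": -0.02, "ax": 0, "ay": 0, "az": 0, "hand": 70}, {"x": 0, "y": 0, "z": -0.02, "ax": 0, "ay": 0, "az": 0, "hand": 70}]}}

```text
clock: 9.65
eef_pos: [456.1, 180.7, 228.0]
tcp_rot: [-3.141, -0.612, 0.207]
contact_force: [0.2, 0.6, -0.8]
opening: 0.822
grasp_force: 0.0
```

Emit:
{"op": "drive_tool", "data": {"plan": [{"x": 0, "y": 0, "z": -0.3, "ax": 0, "ay": 0, "az": 0, "hand": 70}, {"x": 0, "y": 0, "z": -0.8, "ax": 0, "ay": 0, "az": 0, "hand": 70}, {"x": 0, "y": 0, "z": -1.4, "ax": 0, "ay": 0, "az": 0, "hand": 70}, {"x": 0, "y": 0, "z": -1.9, "ax": 0, "ay": 0, "az": 0, "hand": 70}, {"x": 0, "y": 0, "z": -2.2, "ax": 0, "ay": 0, "az": 0, "hand": 70}, {"x": 0, "y": 0, "z": -2.2, "ax": 0, "ay": 0, "az": 0, "hand": 70}, {"x": 0, "y": 0, "z": -2.2, "ax": 0, "ay": 0, "az": 0, "hand": 70}]}}

```text
clock: 10.35
eef_pos: [394.4, 167.8, 318.0]
tcp_rot: [-3.141, -0.612, 0.207]
contact_force: [-0.3, 0.5, -0.0]
opening: 0.817
grasp_force: 0.0
```

Run:
```python
from h import *
st(); ims=[]
for n in("wrist","side"):
    c=cam(n); im=imaging.grab_frame(n); q=proj(c,[O+Rs@[21,0,30]])[0]; print(n,q)
    # expected tip corners when fully home
    e=proj(c,[O+Rs@p for p in([20,12,130],[20,-12,130],[0,24,0],[0,-24,0])]).round(1); print(e.tolist())
    o=im.copy()
    for p in e: cv2.circle(o,(int(round(p[0])),int(round(p[1]))),1,(255,0,0),-1)
    w,h=(100,112) if n=="wrist" else (88,99)
    x,y=int(q[0])-w//2,max(0,int(q[1])-h//2); print(x,y)
    ims.append(crop(o,x,y,w,h,400,448))
cv2.imwrite("pics/f.png",cv2.convertScaleAbs(np.hstack(ims),alpha=1.6)[:,:,::-1])
```

```text
t 10.35 stub-frame dx,dy,d [  1.9  -0.7 109.9] F tool xyz [-0.2 -0.6 -0.1] tq [-0.01 -0.3  -0.02] gf 0.0 roterr [ 0.  -0.1 -0.1]
wrist [281.39704992 163.71318121]
[[265.0, 192.5], [297.4, 192.4], [261.0, 176.3], [302.1, 176.2]]
231 107
side [178.82572379 185.26390336]
[[145.8, 163.6], [153.3, 167.6], [174.6, 194.5], [188.6, 202.3]]
134 136
```

View pics/f.png

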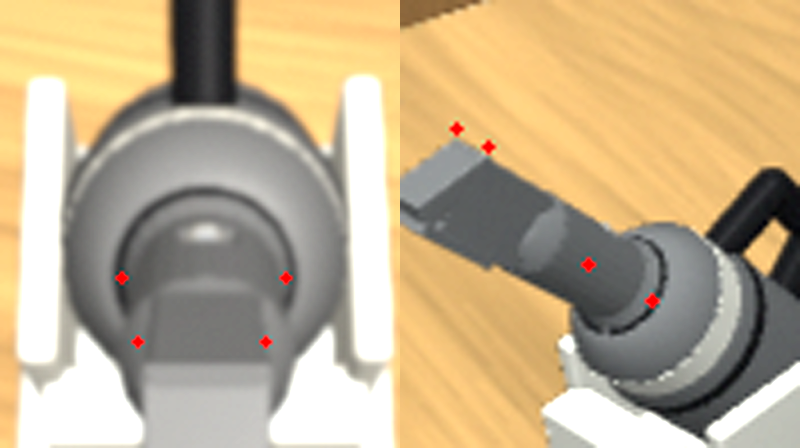

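The wrist crop shows the button's bright dome inside the hole at (205,232), where the hole is expected at home. The side crop shows the mouth seated inside the black collar ring at about (635,300). One last numeric check of tilt and seating, then I hand in.

Run:
```python
from h import *
from scipy.ndimage import map_coordinates as mc
for n in("side","scene"):
    c=cam(n); im=imaging.grab_frame(n).astype(float); sat=im.max(2)-im.min(2)
    view=O+c[2].T@c[3]; view/=np.linalg.norm(view); w=np.cross(view,Rs[:,2]); w/=np.linalg.norm(w); out=[]
    for d in(36,42,48,54,60,66,115,125):
        ss=np.linspace(-45,45,361); p=proj(c,O+d*Rs[:,2]+ss[:,None]*w); g=mc(sat,[p[:,1],p[:,0]],order=1)>32
        a=b=180
        while a>0 and not g[a]: a-=1
        while b<360 and not g[b]: b+=1
        out.append((d,float(ss[a]+ss[b])/2,float(ss[b]-ss[a])))
    print(n,out)
im=imaging.grab_frame("wrist"); c=cam("wrist"); q=proj(c,[O+Rs@[21,0,30]])[0].astype(int); print(im[q[1]-5:q[1]+7,q[0]-8:q[0]+10].mean(2).astype(int))
st()
```

```text
side [(36, -0.625, 41.75), (42, -0.875, 41.75), (48, -1.25, 41.5), (54, -1.5, 41.5), (60, -1.875, 41.75), (66, -2.125, 41.75), (115, -6.25, 45.0), (125, -6.75, 45.5)]
scene [(36, -0.125, 42.25), (42, -0.25, 42.0), (48, 0.0, 41.5), (54, -0.375, 41.75), (60, -0.125, 41.25), (66, -0.25, 42.0), (115, -2.5, 41.0), (125, -2.125, 39.75)]
[[ 76  83  89  92  93  94  94  96  96  96  97  96  98  98  98  98  97  94]
 [ 84  88  90  93  93  93  92  92  93  93  94  93  96  95  97  98  98  98]
 [ 88  89  88  90  88  86  84  83  84  85  84  85  86  88  91  94  95  96]
 [ 87  85  82  82  80  78  76  76  76  77  77  77  78  80  82  84  88  89]
 [ 82  77  74  75  73  73  75  79  85  88  88  85  82  79  79  79  80  81]
 [ 73  71  70  74  78  80  87 100 110 117 117 110 100  92  86  83  81  78]
 [ 66  66  72  82  88  94 103 119 132 138 138 131 120 106  98  93  88  82]
 [ 64  65  74  86  93 101 112 126 136 138 140 137 127 113 103  98  91  80]
 [ 63  64  70  79  87  97 106 115 120 123 123 122 117 107  98  93  84  74]
 [ 63  64  66  72  77  83  89  94  95  97  97  97  96  92  87  82  76  70]
 [ 63  64  65  68  71  73  74  76  78  78  78  80  79  79  78  76  73  72]
 [ 64  65  67  69  70  69  70  73  74  73  74  73  75  75  75  74  74  75]]
t 10.6 stub-frame dx,dy,d [  1.2  -1.  109.3] F tool xyz [-0.3 -0.8 -0.4] tq [ 0.01 -0.28 -0.01] gf 0.0 roterr [ 0.1  0.1 -0.1]
```

```bash
python3 -c "
from rig import r
print(r.sign_off())"
```

```text
the job is handed in; nothing more can be done
None
```

The crevice nozzle is on the stub, pressed against the collar at about 28 N, with the button showing through its hole, released and handed in at about 10.6 s; it sagged about 3° once let go, which I took to be normal socket play, and I never touched the brush, jar, mug or bowl.

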